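# Wedge the rocking microscope base

## Robot

A 6-joint arm with a two-finger parallel gripper is mounted at the origin on the work surface. World frame = base frame: x ahead of the robot, y to its left, z up, the work surface at z = 0. Lengths are in mm, angles in rad, forces in N, time in s.
With the tool pointing down it reaches from about 350 to 775 mm from the base axis. Payload 7.3 kg.
Tool frame: the origin (TCP) lies between the finger pads; the fingertips stand 8 mm ahead of it and the grasp point (between the pads) lies 11 mm behind it; y points along the fingers, z is the direction in which the jaws open and shut, and the axes are right-handed (so a half turn about y gives the same grasp; the last joint's range is limited). The gripper opens to 92 mm and grips with 3 to 60 N. Pads are 19 mm wide; open, the fingers measure 130 mm over their backs; the gripper's body (75 mm by 190 mm) begins 47 mm behind the grasp point.
Start: joints at [-1.4, 0.342, 1.524, -0, 1.275, -0.146], TCP at [163.575, -498.889, 206.741] pointing down, gripper open.
Joint ranges: [-2.53, 2.53], [-0.77, 2.02], [0.04, 2.7], [-1, 4.14], [0.28, 2.66], [-3.11, 3.11]. Speed limits (rad/s): [2.57, 2.57, 3.14, 3.14, 3.14, 3.14].

## Interface

Orientations are given as [roll, pitch, yaw] about the fixed x, y, z axes, in that order (R = Rz(yaw) Ry(pitch) Rx(roll)).
In Python, from plant import bot, vision, job gives the robot as it stands. The module is installed in compiled form; this text tells all that it offers.
- The arm moves only by the tool arm_command, never from a script. Its argument "deltas" is a list of rows, each a list of 4 numbers: the shift along the tool's x, y, z in m, then the turn about the tool's y in degrees. In form: [[x, y, z, twist], ...]. A call has 1 to 5 rows; each row shifts and turns the commanded pose from where the row before left it, along the tool's axes as they then stand; what a row does not reach is not made up. A row lasts 1/10 s, in which the tool goes at most 50 mm and 8.59 degrees, less where a joint would pass 70% of its speed; a pose out of reach is approached as far as the arm can. A call is refused whole if a number of a shift passes 0.05 or a number of a turn 8.59, either way. A call with a gripper value outside its range is refused whole. "claw" is the closure in counts, from 0 (fully open) to 255 (shut), set as the call begins (left out, the last holds). The fingers move at their own pace and stop on an object; the grip force is fixed at half the most. Time passes only in rows, so rows that do not move let the fingers close. It gives the time, the measured TCP pose, the force and the opening at its end, in the units of the state.
- bot.get_obs(): the state, without advancing time (a new reading comes with each control period).
- vision.capture(name): name is "side" or "top" or "wrist"; returns a dict with "img" (480x640x3 uint8, red, green, blue), "camera_matrix" (3x3 intrinsics, pixels), "dist_coeffs" ([k1, k2, p1, p2, k3] as OpenCV has them; the pictures are not rectified), "world_to_cam" (4x4, takes a point from world to camera coordinates); the wrist camera has in their place "mount" (4x4, takes a point from camera to tool coordinates, whose origin is the TCP and whose axes are the tool frame's). Camera axes: x right, y down, z forward; pixel columns grow to the right and rows downward; lengths in mm; the calibration is good to about 2 mm. A picture is of the moment at which its call begins: read the wrist's pose just before it. There is no depth.
- job.close_job(): hands the job in, once; it reports no verdict.
Trained networks look in a picture, given as the dict that the camera call returned (one of the last four; its "shot" number tells which), for a name from the list of things; names that differ only in an ending like _2 or _b are one class to them, and where a whole thing is asked for, a point or a joint stands for the part that bears it (a point fixed in the world has none). Each returns a list of dicts, best first, with "confidence" (0 to 1); they miss things now and then, are a little off and sometimes report something else, mostly with a low value. They report only what shows in the picture. A call takes as long as a camera call. They do not tell look-alikes from the thing itself.
- vision.find_in(picture, name): "xyz" ([x, y, z] in mm, in the coordinates of the camera as it stood for that picture, good to about 4 mm: the middle of the surface that is visible of it).
- vision.regions_of(picture, name): "mask" (480x640 bool, what is visible of it).
The state is a dict: "time": time; "joint_positions": joint angles; "dq": joint speeds; "tau": joint torques, N m; "tool_pos": TCP position; "tcp_rot": TCP orientation; "contact_force": force on the tool from outside, world axes, zero at the start; "moment": the same for the moment, N m; "grip_width": finger opening in mm.
Only numpy, scipy, OpenCV 4.12 (cv2) and the standard library are available. Lean on these libraries where they do the work, as an engineer would, in place of code of your own. Each camera call takes 0.05 s, during which the arm holds its last target. There are 200 camera calls.

## Task

The microscope's light base rocks because its front foot on the side away from you is worn short. Slide the grey plastic wedge lying before it along the table, thin end first, under that foot until it sits tight and the base stands level and firm; then press down firmly on the top of that corner with a fingertip to check that it no longer rocks, and leave everything standing. Only push and press: the wedge and the base are never picked up, the base stays where it stands, and the other things are not disturbed.

Things in the scene. Friction and masses are not known exactly. Their poses are not given: they have to be found in the camera images.
- base: Cream microscope light base, a low box 240 (x) x 280 mm (y) on four rubber feet 22 mm across at x +-92, y +-112 mm; top 66 mm above the table, underside 16 mm. Origin: centre of its footprint at table height; y axis points from the front (dimmer knob, switch) to the back (column). Front edge at y = -140 mm; knobs on the flanks reach x +-143 mm. About 2.4 kg, level at the start.
- column_top (a point): Top of the upright black column at the back of the base (base frame 0, 104, 296 mm): 25 mm thick, 54 mm collar at its foot.
- foot_place (a point): Table-level point under the centre of the worn foot, the front foot at +x, farther from the robot (base frame 92, -112, 0 mm). The foot's flat underside hangs 3 to 5.5 mm above it (how much is not known) while the base is level. The foot's front rim is 17 mm behind the base's front edge. The other three feet stand on the table.
- corner_top (a point): Point on the base's flat top straight above the worn foot (base frame 92, -112, 66 mm): where to press to test. Unwedged, about 3 N down here tips the base and it sinks 3 to 5.5 mm; wedged tight it stays put under a firm press of 5 to 10 N.
- wedge: Grey plastic wedge lying flat in front of the worn foot: 36 mm wide (x), 100 mm long (y), top sloping evenly from 14 mm high at y = -50 mm to 1.5 mm at the thin end, y = +50 mm. About 45 g, friction about 0.6. Origin: centre of the underside; y axis points to the thin end, at the start roughly along the base's y axis.
- wedge_tip (a point): Middle of the wedge's thin edge, on the table. Seated, it has passed the foot's front rim by 12 to 32 mm.
- wedge_back (a point): Middle of the wedge's upright thick end face (36 mm wide, 14 mm high), 7 mm above the table: where to push. The wedge slides easily until it meets the foot, then the push rises sharply: some 5 N seats it, about 10 N begins to shove the base along.
- dishes: Bystander: two clear petri dishes stacked, 92 mm across, 30 mm high, in front of the base beside the wedge. Origin: centre of the underside.
- slide_box: Bystander: flat white slide box 60 x 92 x 35 mm on the other side of the wedge. Origin: centre of the underside.
- cup: Bystander: paper cup, 84 mm across, 110 mm high, left of the base. Origin: centre of the underside.
- water_bottle: Bystander: clear water bottle, 64 mm across, 198 mm high, left of the base. Origin: centre of the underside.
- forceps: Bystander: steel forceps lying flat, 118 x 14 x 8 mm, left of the base, behind its column. Origin: centre of the underside.
Mind the look-alikes: they are no part of the job. Of the things like the wedge, leave any that is turquoise or yellow; of the rest the larger one is meant.

How it is judged (in metres and radians):
On the way, in this order (a step that is already met when the one before it is completed fails the run):
1. the wedge is tight under the worn foot and the base stands level (contact force between wedge and base above 0.15 N and angle between base's own z axis and vertical below 0.006 rad and horizontal distance between wedge_tip and foot_place below 0.035 m), for 0.2 s.
2. the corner is pressed from above with a finger and does not give (contact force between the fingers and base above 4 N and horizontal distance between the grasp point and corner_top below 0.07 m and height (world z) of the grasp point above 0.06 m and contact force between wedge and base above 1 N and angle between base's own z axis and vertical below 0.006 rad), for 0.2 s.
At the end, for the whole second after the job is handed in: The wedge lies flat, bears on the worn foot (at least 0.15 N) with its thin edge within 35 mm of the foot's centre, the base stands level within 6 mrad (0.9 mm at the corner) and within 20 mm of where it stood, all at rest, after the corner was pressed from above with at least 4 N without giving (all of step 1 and distance of base from where it was at the start of the episode below 0.02 m and angle between wedge's own z axis and vertical below 0.05 rad and linear speed of each of base, wedge below 0.01 m/s); the robot touches nothing.
It fails at once if the wedge is picked up or turned over (height (world z) of wedge above 0.015 m or angle between wedge's own z axis and vertical above 0.3 rad).
It fails at once if the base is lifted, tipped or shoved away (height (world z) of base above 0.012 m or angle between base's own z axis and vertical above 0.09 rad or distance of base from where it was at the start of the episode above 0.03 m).
It fails at once if a bystander is disturbed (distance of any of dishes, slide_box, cup, water_bottle, forceps from where it was at the start of the episode above 0.02 m).
It also fails if it takes over 48 s, if anything falls off the work surface, if the arm or the gripper's body presses on something with over 40 N, if the wrist force passes 120 N, or if a joint passes its speed limit or range.

## Working session

There is one attempt and no reset: what is moved stays moved. The work goes in short steps, Python scripts to look and compute and a tool call to move; the robot and the scene stay as the last step left them, time stands still between calls to the robot, and variables do not carry over. Pictures are saved under pics/ and viewed, about 8 in all and at most 12, crops included, and the job is handed in when it is done.

Besides the shell and the picture viewer there is one more tool, called after "Request:" in YAML: its name, and indented under it one key for each argument. arm_command: Moves the arm, as the interface text tells. Its arguments: {"type":"object","properties":{"deltas":{"type":"array","items":{"type":"array","items":{"type":"number"}}},"claw":{"type":"number"}},"required":["deltas"]}

```bash
mkdir -p pics; cat > h.py <<'E'
import numpy as np, cv2
from plant import bot, vision, job
def world(c,p):
    T=np.linalg.inv(c["world_to_cam"]); return T[:3,:3]@np.array(p)+T[:3,3]
def ray(c,u,v,z):
    p=cv2.undistortPoints(np.array([[[u,v]]],float),np.array(c["camera_matrix"]),np.array(c["dist_coeffs"]))[0,0]
    T=np.linalg.inv(c["world_to_cam"]); d=T[:3,:3]@np.array([p[0],p[1],1]); o=T[:3,3]
    return o+d*(z-o[2])/d[2]
def proj(c,P):
    W=np.array(c["world_to_cam"]); r,_=cv2.Rodrigues(W[:3,:3])
    return cv2.projectPoints(np.array(P,float).reshape(-1,1,3),r,W[:3,3],np.array(c["camera_matrix"]),np.array(c["dist_coeffs"]))[0][:,0]
def save(c,n,crop=None,s=1):
    im=c["img"][:,:,::-1]
    if crop: im=im[crop[1]:crop[3],crop[0]:crop[2]]
    cv2.imwrite("pics/"+n,cv2.resize(im,None,fx=s,fy=s,interpolation=cv2.INTER_CUBIC))
E
cat > a.py <<'E'
from h import *
print({k:np.round(v,3) for k,v in bot.get_obs().items()})
for n in ["top","side"]:
    c=vision.capture(n); save(c,n+"1.png")
    for k in ["wedge","base","wedge_tip","wedge_back","foot_place","corner_top","column_top","dishes","slide_box","cup","water_bottle"]:
        try:
            for d in vision.find_in(c,k)[:3]: print(n,k,round(d["confidence"],2),world(c,d["xyz"]).round(0),proj(c,world(c,d["xyz"])).round(0))
        except Exception as e: print(k,e)
E
python3 a.py
```

```text
{'time': np.float64(0.0), 'joint_positions': array([-1.4  ,  0.343,  1.525,  0.   ,  1.275, -0.146]), 'dq': array([ 0.001,  0.   , -0.001, -0.   , -0.001, -0.   ]), 'tau': array([-1.0000e-03, -4.3124e+01, -2.4422e+01,  7.2000e-02,  5.6000e-02,
       -0.0000e+00]), 'tool_pos': array([ 163.498, -498.442,  206.047]), 'tcp_rot': array([-1.572,  0.   , -2.825]), 'contact_force': array([ 0.619, -0.328, -0.599]), 'moment': array([-0.009, -0.022, -0.016]), 'grip_width': np.float64(91.86)}
top wedge 0.92 [ 356. -319.   11.] [[472. 349.]]
top wedge 0.84 [ 488. -216.    7.] [[428. 294.]]
top wedge 0.6 [ 679. -333.    6.] [[474. 216.]]
top base 0.89 [475.  55.  64.] [[315. 297.]]
top wedge_tip 0.85 [ 487. -214.    7.] [[427. 294.]]
top wedge_tip 0.71 [ 345. -318.    8.] [[471. 353.]]
top wedge_tip 0.68 [ 674. -335.    7.] [[475. 218.]]
top wedge_back 0.84 [ 342. -323.    7.] [[473. 354.]]
top wedge_back 0.83 [ 486. -212.    4.] [[426. 294.]]
top wedge_back 0.8 [ 566. -324.    4.] [[471. 262.]]
top foot_place 0.61 [480.  52.  66.] [[316. 295.]]
top corner_top 0.74 [478.  51.  64.] [[317. 296.]]

[... 487 characters left out ...]
[342. 302.]]
side wedge_tip 0.84 [ 490. -209.    7.] [[349. 227.]]
side wedge_tip 0.6 [ 571. -324.    6.] [[326. 199.]]
side wedge_tip 0.59 [ 349. -317.   10.] [[398. 206.]]
side wedge_back 0.93 [ 486. -212.    5.] [[350. 226.]]
side wedge_back 0.77 [ 349. -314.    7.] [[397. 208.]]
side wedge_back 0.64 [ 567. -321.    8.] [[327. 199.]]
side corner_top 0.89 [480. 108.  72.] [[343. 301.]]
side column_top 0.74 [484. 112.  67.] [[341. 303.]]
side column_top 0.35 [ 490. -211.    5.] [[349. 227.]]
side dishes 0.6 [ 394. -133.   30.] [[382. 243.]]
side slide_box 0.93 [ 614. -164.   31.] [[304. 227.]]
side cup 0.93 [623. 374.  69.] [[256. 404.]]
side water_bottle 0.56 [400. 389. 148.] [[377. 411.]]
```

View pics/top1.png

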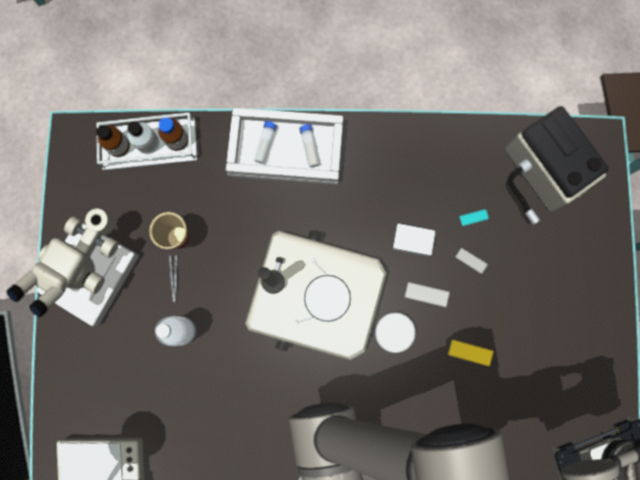

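View pics/side1.png

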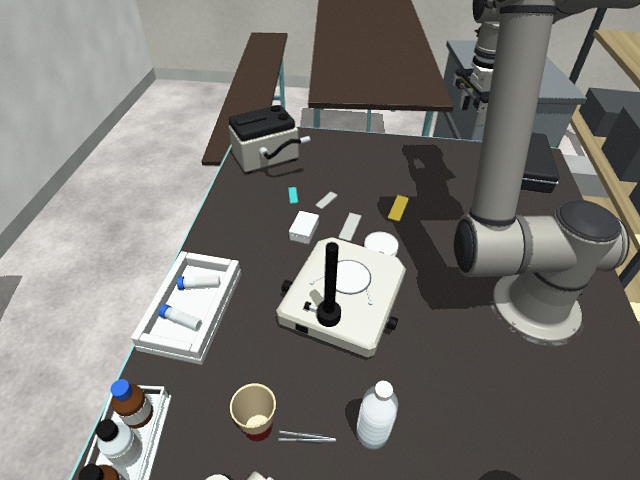

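The top view shows the base at about (315,295). The target is the larger grey wedge at (428,294), with a smaller grey one at (471,261), and turquoise and yellow look-alikes. The dishes are at (395,333) and the slide box at (414,239). Next I'll fit the poses.

```bash
cat > b.py <<'E'
from h import *
c=vision.capture("top"); print(np.linalg.inv(c["world_to_cam"])[:3,3].round(0))
def rect(m,z):
    cs,_=cv2.findContours(m.astype(np.uint8),cv2.RETR_EXTERNAL,cv2.CHAIN_APPROX_NONE)
    k=max(cs,key=cv2.contourArea)[:,0]
    P=np.array([ray(c,u,v,z)[:2] for u,v in k],np.float32)
    r=cv2.minAreaRect(P); b=cv2.boxPoints(r)
    return r,b,len(k)
for n,z in [("base",66),("wedge",7),("dishes",30),("slide_box",35)]:
    for d in vision.regions_of(c,n)[:4]:
        m=d["mask"].astype(np.uint8)
        if n=="base": 
            m=cv2.morphologyEx(m,cv2.MORPH_OPEN,np.ones((21,21)))
        r,b,k=rect(m,z); print(n,round(d["confidence"],2),np.round(r[0],0),np.round(r[1],0),round(r[2],1),b.round(0).tolist())
E
python3 b.py
```

```text
[ 400.   41. 1469.]
base 0.78 [483.  51.] [284. 248.] 76.9 [[330.0, -59.0], [571.0, -116.0], [636.0, 161.0], [394.0, 217.0]]
base 0.29 [ 610. -174.] [82. 59.] 89.4 [[580.0, -214.0], [639.0, -215.0], [640.0, -133.0], [581.0, -132.0]]
wedge 0.91 [ 569. -323.] [75. 30.] 56.4 [[536.0, -346.0], [561.0, -363.0], [603.0, -300.0], [578.0, -283.0]]
wedge 0.82 [ 485. -213.] [100.  38.] 75.3 [[454.0, -257.0], [491.0, -267.0], [517.0, -170.0], [480.0, -160.0]]
wedge 0.82 [ 676. -332.] [24. 68.] 15.9 [[655.0, -303.0], [673.0, -368.0], [697.0, -362.0], [678.0, -296.0]]
wedge 0.66 [ 347. -316.] [103.  37.] 74.5 [[316.0, -361.0], [351.0, -371.0], [379.0, -272.0], [343.0, -262.0]]
dishes 0.98 [ 396. -133.] [89. 90.] 44.8 [[333.0, -132.0], [396.0, -196.0], [460.0, -133.0], [396.0, -69.0]]
dishes 0.63 [503. 389.] [67. 19.] 6.5 [[469.0, 394.0], [471.0, 376.0], [538.0, 383.0], [536.0, 402.0]]
slide_box 0.68 [ 614. -180.] [98. 67.] 80.8 [[573.0, -223.0], [639.0, -233.0], [655.0, -137.0], [589.0, -126.0]]
```

Request:
arm_command:
  deltas:
    - [-0.035, -0.009, -0.015, 0]
    - [-0.035, -0.009, -0.015, 0]
    - [-0.035, -0.009, -0.015, 0]
    - [-0.035, -0.009, -0.015, 0]
    - [-0.035, -0.009, -0.015, 0]

```text
time: 1.95
tool_pos: [307.4, -372.0, 252.2]
tcp_rot: [-1.57, 0.0, -2.825]
contact_force: [1.0, -0.6, -0.6]
grip_width: 92.1
```

Request:
arm_command:
  deltas:
    - [-0.035, -0.009, -0.015, -8]
    - [-0.035, -0.009, -0.015, 0]
    - [-0.035, -0.009, -0.015, 0]
    - [-0.035, -0.009, -0.015, 0]
    - [-0.035, -0.009, -0.015, 0]

```text
time: 2.45
tool_pos: [435.1, -231.0, 297.2]
tcp_rot: [-1.57, 0.0, -2.685]
contact_force: [0.2, -0.1, 0.3]
grip_width: 91.7
```

Request:
arm_command:
  deltas:
    - [0, 0, 0, -8.2]
    - [0, 0, 0, -8.2]
    - [0, 0, 0, -8.2]
    - [0, 0, 0, -8.2]
    - [0, 0, 0, -8.2]
  claw: 120

```text
time: 2.95
tool_pos: [434.3, -232.3, 296.7]
tcp_rot: [-1.571, -0.0, -1.964]
contact_force: [0.3, 0.6, -0.4]
grip_width: 56.1
```

Request:
arm_command:
  deltas:
    - [0, 0, 0, -8.2]
    - [0, 0, 0, 0]
    - [0, 0, 0, 0]

```text
time: 3.25
tool_pos: [434.3, -232.3, 296.7]
tcp_rot: [-1.571, -0.0, -1.83]
contact_force: [0.4, -0.4, 0.1]
grip_width: 48.8
```

```bash
cat >> h.py <<'E'
from scipy.spatial.transform import Rotation as Ro
def wrist():
    o=bot.get_obs(); c=vision.capture("wrist")
    T=np.eye(4); T[:3,:3]=Ro.from_euler("xyz",o["tcp_rot"]).as_matrix(); T[:3,3]=o["tool_pos"]
    c["world_to_cam"]=np.linalg.inv(T@np.array(c["mount"])); return o,c
E
cat > c.py <<'E'
from h import *
import sys
o,c=wrist(); print(o["tool_pos"].round(1),np.rad2deg(o["tcp_rot"]).round(1),o["grip_width"],o["joint_positions"].round(2))
print(np.linalg.inv(c["world_to_cam"]).round(2))
save(c,sys.argv[1])
for n in ["wedge","base","dishes","slide_box"]:
    for d in vision.find_in(c,n)[:3]: print(n,round(d["confidence"],2),world(c,d["xyz"]).round(0),proj(c,world(c,d["xyz"])).round(0))
E
python3 c.py w1.png
```

```text
[ 434.3 -232.3  296.7] [ -90.    -0.  -104.9] 48.80344033984477 [-0.65  0.22  1.44 -0.    1.48 -0.39]
[[ 9.7000e-01 -2.5000e-01 -6.0000e-02  4.5050e+02]
 [-2.6000e-01 -9.4000e-01 -2.4000e-01 -1.6993e+02]
 [-0.0000e+00  2.5000e-01 -9.7000e-01  4.7467e+02]
 [ 0.0000e+00  0.0000e+00  0.0000e+00  1.0000e+00]]
wedge 0.9 [ 348. -299.    6.] [[273. 262.]]
wedge 0.66 [ 489. -215.    6.] [[354. 180.]]
wedge 0.58 [ 568. -321.    5.] [[425. 239.]]
base 0.69 [459. -40.  66.] [[296.  38.]]
dishes 0.88 [ 393. -132.   30.] [[267. 138.]]
dishes 0.4 [ 489. -213.    4.] [[354. 179.]]
slide_box 0.66 [ 610. -175.   37.] [[442. 127.]]
```

View pics/w1.png

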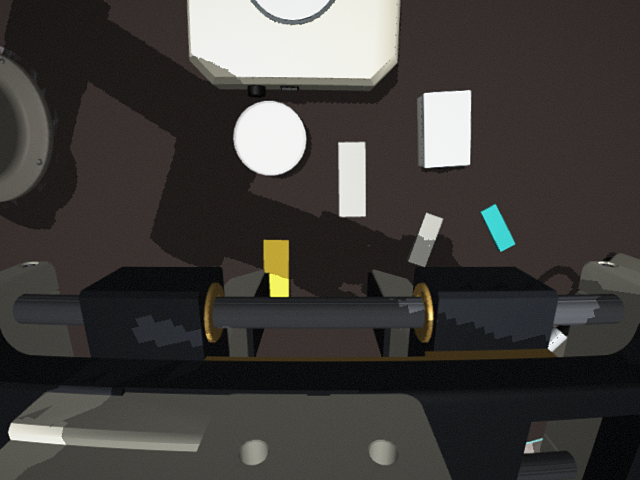

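The wrist view is well aligned. The wedge runs from (352,142) to (352,216) and the base front edge is at row 80–89. I'll zoom in to get exact edges.

```bash
cat > d.py <<'E'
from h import *
o,c=wrist(); save(c,"w2.png",(180,0,420,225),3.3)
g=cv2.cvtColor(c["img"],cv2.COLOR_RGB2GRAY)
def runs(a,t=110): 
    i=np.where(a>t)[0]; return i.min(),i.max()
L=[];R=[]
for v in (5,20,35,48):
    s=g[v,150:420]; l,r=runs(s); L.append(ray(c,l+149.5,v,66)); R.append(ray(c,r+150.5,v,66))
    print(v,l+150,r+150,L[-1].round(1)[:2],R[-1].round(1)[:2])
for n,P in (("L",L),("R",R)): d=P[0]-P[-1]; print(n,np.rad2deg(np.arctan2(d[1],d[0])).round(2), np.linalg.norm(L[0]-R[0]))
for u in (240,300,340,360): print(u,g[60:112,u].tolist())
sub=(g[130:230,325:380]>120).astype(np.uint8)
k=max(cv2.findContours(sub,0,cv2.CHAIN_APPROX_NONE)[0],key=cv2.contourArea)[:,0]+[325,130]
r=cv2.minAreaRect(k.astype(np.float32)); b=cv2.boxPoints(r); print(r,b)
for u,v in b: print(ray(c,u,v,6)[:2].round(1))
ys=k[:,1]
for z in (0,1.5,14):print(z,ray(c,352,ys.min()-.5,z)[:2].round(1),ray(c,352,ys.max()+.5,z)[:2].round(1))
E
python3 d.py
```

```text
5 188 399 [352.7  26.2] [577.7 -35.1]
20 188 399 [347.9  11.4] [574.3 -50.1]
35 189 398 [344.1  -3.9] [569.8 -65.1]
48 189 397 [339.8 -16.9] [565.7 -78.1]
L 73.31 233.19063246083
R 74.4 233.19063246083
240 [242, 241, 241, 242, 241, 242, 241, 242, 241, 242, 242, 241, 241, 242, 244, 248, 214, 136, 121, 121, 103, 92, 92, 92, 61, 62, 62, 62, 59, 37, 28, 29, 29, 30, 25, 25, 27, 28, 25, 25, 25, 27, 28, 28, 29, 29, 31, 29, 28, 23, 25, 26]
300 [241, 242, 241, 242, 242, 242, 241, 241, 241, 242, 242, 241, 242, 242, 243, 245, 245, 160, 124, 128, 130, 128, 133, 130, 96, 60, 59, 61, 62, 48, 35, 28, 30, 26, 26, 27, 27, 28, 29, 27, 24, 29, 24, 36, 52, 52, 52, 54, 51, 51, 53, 53]
340 [241, 241, 242, 242, 241, 242, 242, 242, 241, 241, 242, 241, 242, 241, 241, 243, 246, 242, 128, 121, 126, 132, 130, 129, 124, 84, 57, 63, 61, 64, 40, 27, 28, 28, 27, 30, 25, 27, 28, 23, 30, 27, 34, 53, 53, 51, 52, 55, 51, 52, 54, 49]
360 [240, 241, 241, 241, 242, 241, 242, 241, 241, 242, 242, 242, 240, 240, 241, 241, 244, 246, 196, 126, 122, 128, 128, 131, 130, 108, 70, 59, 61, 63, 54, 34, 31, 24, 31, 31, 29, 27, 29, 29, 26, 32, 30, 34, 50, 54, 53, 51, 55, 53, 53, 50]
((351.5, 179.0), (74.0, 27.0), 90.0) [[338. 142.]
 [365. 142.]
 [365. 216.]
 [338. 216.]]
[ 480.1 -159.3]
[ 515.2 -168.5]
[ 492.4 -266.6]
[ 455.7 -256.9]
0 [ 499.  -163.4] [ 474.9 -263.8]
1.5 [ 498.9 -163.4] [ 474.8 -263.5]
14 [ 497.6 -163.6] [ 474.1 -261.1]
```

View pics/w2.png

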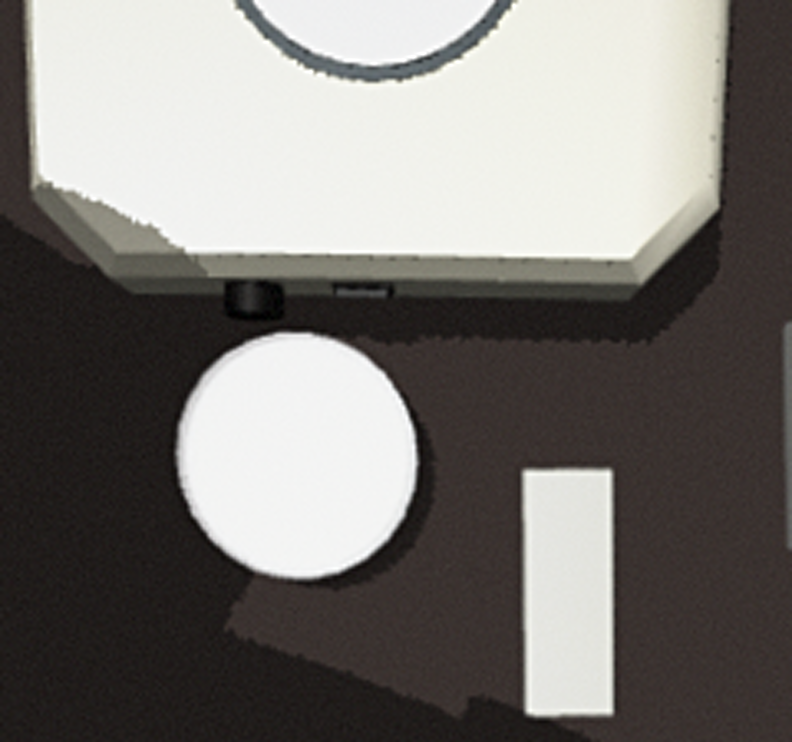

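```bash
cat > e.py <<'E'
from h import *
o,c=wrist()
a=np.deg2rad(74); y=np.array([np.cos(a),np.sin(a)]); x=np.array([y[1],-y[0]])
m=np.array([459,-26.0])
for u,v,z in ((300,77.3,66),(300,84.5,66),(300,84.5,55),(300,84.5,60),(300,89.3,16)):
    p=ray(c,u,v,z)[:2]; print(u,v,z,p.round(1),((p-m)@y).round(1))
f=float((ray(c,300,89.3,16)[:2]-m)@y)
C=m+(f+140)*y; F=C+92*x-112*y
print("C",C,"foot",F)
for n,p in (("tipL",(480.1,-159.3)),("tipR",(515.2,-168.5)),("backR",(492.4,-266.6)),("backL",(455.7,-256.9)),("dish",(394,-132)),("box",(612,-175))):
    d=np.array(p)-F; print(n,"rel foot x,y",(d@x).round(1),(d@y).round(1))
top=vision.capture("top")
for q in (c,top):
    im=q["img"].copy()
    for P in ([C[0],C[1],66],*[list(C+sx*x+sy*y)+[66] for sx in(-120,120) for sy in (-140,140)],list(F)+[0],list(C+104*y)+[66]):
        uv=proj(q,P)[0]; 
        if np.all(uv>0) and np.all(uv<630): cv2.circle(im,tuple(int(t) for t in uv.round()),2,(255,0,0),-1)
    q["img2"]=im
t=cv2.resize(top["img2"][210:380,230:450],None,fx=2,fy=2); w=cv2.resize(c["img2"][0:170,180:400],None,fx=2,fy=2)
cv2.imwrite("pics/o1.png",np.vstack([t,w])[:,:,::-1][:600+80])
E
python3 e.py
```

```text
300 77.3 66 [452.3 -80.8] -54.5
300 84.5 66 [450.2 -88.2] -62.2
300 84.5 55 [450.2 -86. ] -60.1
300 84.5 60 [450.2 -87. ] -61.1
300 89.3 16 [448.7 -83.8] -58.4
C [481.48040214  52.39847911] foot [539.04509431 -80.62146757]
tipL rel foot x,y -35.0 -91.9
tipR rel foot x,y 1.3 -91.0
backR rel foot x,y 6.4 -191.6
backL rel foot x,y -31.5 -192.4
dish rel foot x,y -125.3 -89.4
box rel foot x,y 96.1 -70.6
```

```bash
python3 -c "
import cv2;i=cv2.imread('pics/o1.png');import numpy as np;cv2.imwrite('pics/o2.png',cv2.resize(np.hstack([i[:340],i[340:]]),(800,310)))"
```

```text
(no output)
```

View pics/o2.png

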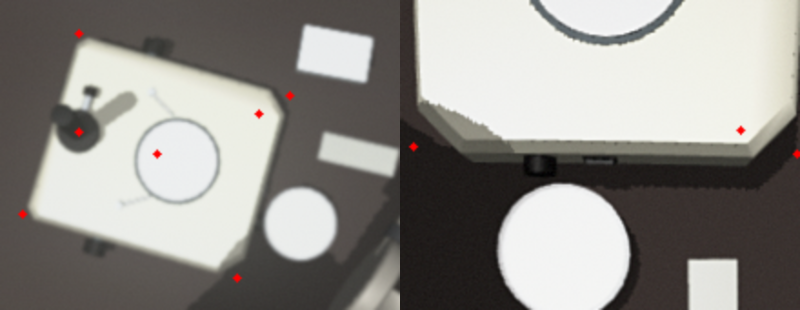

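Request:
arm_command:
  deltas:
    - [-0.0115, 0, 0.022, 1.1]
    - [-0.0115, 0, 0.022, 0]
    - [0, 0.045, 0, 0]
    - [0, 0.045, 0, 0]
    - [0, 0.045, 0, 0]

```text
time: 4.15
tool_pos: [483.0, -221.6, 160.4]
tcp_rot: [-1.57, -0.0, -1.846]
contact_force: [0.1, 0.3, -0.2]
grip_width: 48.4
```

Request:
arm_command:
  deltas:
    - [0, 0.045, 0, 0]
    - [0, 0.045, 0, 0]
    - [0, 0.02, 0, 0]
    - [0, 0, 0, 0]
    - [0, 0, 0, 0]

```text
time: 4.65
tool_pos: [483.3, -222.0, 52.3]
tcp_rot: [-1.57, -0.0, -1.846]
contact_force: [1.3, -0.1, 0.7]
grip_width: 48.3
```

```bash
python3 c.py w3.png
```

```text
[ 483.3 -222.    52.3] [ -90.    -0.  -105.8] 48.25863567360153 [-0.57  0.53  1.7  -0.    0.91 -0.3 ]
[[ 9.6000e-01 -2.6000e-01 -7.0000e-02  5.0037e+02]
 [-2.7000e-01 -9.3000e-01 -2.4000e-01 -1.5984e+02]
 [-0.0000e+00  2.5000e-01 -9.7000e-01  2.3024e+02]
 [ 0.0000e+00  0.0000e+00  0.0000e+00  1.0000e+00]]
wedge 0.95 [ 487. -205.    4.] [[318. 226.]]
base 0.61 [452. -78.  56.] [[173.  17.]]
dishes 0.73 [ 396. -127.   29.] [[133. 152.]]
```

View pics/w3.png

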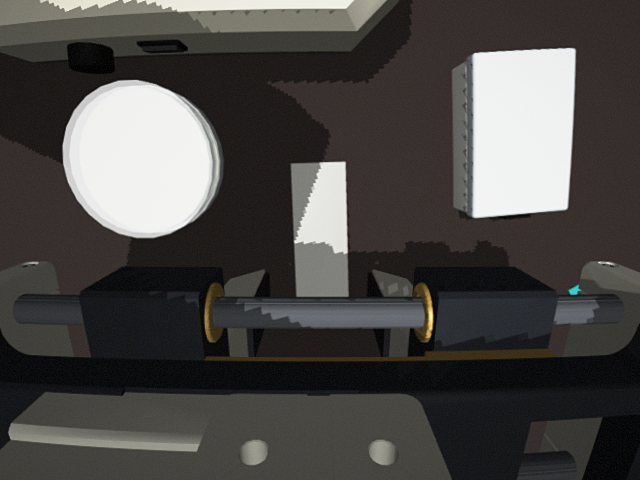

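The wedge (columns 292–348) sits centred between the fingers. I'll descend around it and nudge it sideways.

Request:
arm_command:
  deltas:
    - [0, 0.02, 0, 0]
    - [0, 0.015, 0, 0]
    - [0, 0.005, 0, 0]
    - [0, 0, 0, 0]

```text
time: 5.3
tool_pos: [482.7, -221.7, 11.8]
tcp_rot: [-1.571, 0.0, -1.846]
contact_force: [-0.8, -0.5, -0.3]
grip_width: 48.6
```

Request:
arm_command:
  deltas:
    - [0, 0, 0, 0]
    - [0, 0, 0, 0]
    - [0, 0, 0, 0]
  claw: 142

```text
time: 5.6
tool_pos: [483.2, -222.0, 12.4]
tcp_rot: [-1.57, -0.0, -1.846]
contact_force: [-0.7, 0.5, -0.0]
grip_width: 40.8
```

Request:
arm_command:
  deltas:
    - [0, 0, 0.004, 0]
    - [0, 0, 0.004, 0]
    - [0, 0, 0.004, 0]
    - [0, 0, 0.003, 0]
    - [0, 0, 0.002, 0]

```text
time: 6.1
tool_pos: [499.5, -226.4, 11.7]
tcp_rot: [-1.571, -0.0, -1.846]
contact_force: [-0.4, -1.0, 0.4]
grip_width: 40.7
```

Request:
arm_command:
  deltas:
    - [0, 0, 0, 0]
    - [0, 0, -0.002, 0]
    - [0, -0.02, 0, 0]
    - [0, -0.04, 0, 0]
    - [0.04, 0, 0, 0]

```text
time: 6.6
tool_pos: [489.3, -262.9, 76.2]
tcp_rot: [-1.564, -0.001, -1.841]
contact_force: [0.1, -1.0, 0.4]
grip_width: 40.7
```

Request:
arm_command:
  deltas:
    - [0.04, -0.02, 0, 0]
    - [0.02, -0.02, 0, 0]
    - [0, 0, 0, 0]
    - [0, 0, 0, 0]
    - [0, 0, 0, 0]
  claw: 255

```text
time: 7.1
tool_pos: [469.6, -320.5, 110.6]
tcp_rot: [-1.573, 0.001, -1.845]
contact_force: [-0.6, 0.2, -0.2]
grip_width: 5.4
```

```bash
cat > f.py <<'E'
from h import *
import sys
o,c=wrist(); F=np.array([539.05,-80.62]); a=np.deg2rad(74); y=np.array([np.cos(a),np.sin(a)]); x=np.array([y[1],-y[0]])
B=lambda p:(round(float((np.array(p)[:2]-F)@x),1),round(float((np.array(p)[:2]-F)@y),1))
print("tcp rel",B(o["tool_pos"]),o["tool_pos"].round(1),o["contact_force"].round(1),o["grip_width"],o["time"])
save(c,sys.argv[1])
for d in vision.regions_of(c,"wedge")[:4]:
    k=max(cv2.findContours(d["mask"].astype(np.uint8),0,cv2.CHAIN_APPROX_NONE)[0],key=cv2.contourArea)[:,0].astype(float)
    P=np.array([ray(c,u,v,5)[:2] for u,v in k],np.float32); r=cv2.minAreaRect(P)
    print(round(d["confidence"],2),"centre",B(r[0]),np.round(r[1],1),round(r[2],1),[B(p) for p in cv2.boxPoints(r)])
E
python3 f.py w4.png
```

```text
tcp rel (-0.6, -249.7) [ 469.6 -320.5  110.6] [-0.6  0.2 -0.2] 5.400455202257457 7.1
0.98 centre (-14.2, -141.6) [98.4 37. ] 75.9 [(-31.1, -191.5), (5.9, -190.2), (2.6, -91.8), (-34.4, -93.1)]
0.98 centre (-119.4, -268.7) [82.4 37.9] 70.9 [(-140.6, -308.8), (-102.7, -310.9), (-98.2, -228.6), (-136.1, -226.5)]
0.92 centre (200.1, -206.0) [27.8 70.5] 16.9 [(169.3, -184.0), (207.5, -243.2), (230.9, -228.1), (192.6, -168.9)]
0.78 centre (95.0, -225.4) [75.4 30.8] 57.7 [(69.6, -257.2), (99.2, -265.9), (120.4, -193.6), (90.8, -184.9)]
```

View pics/w4.png

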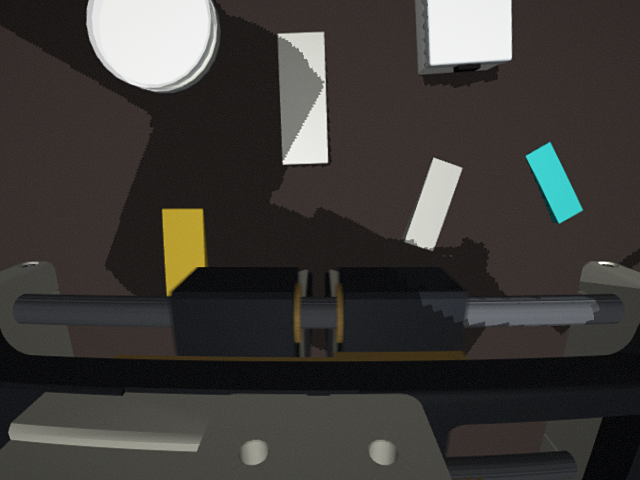

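The wedge did not move, although the fingers straddled it with a tip height of about 4 mm by the pose reading. I'll come down beside it with closed fingers, feel for the table height, then push sideways.

Request:
arm_command:
  deltas:
    - [-0.024, 0, -0.015, 0]
    - [-0.024, 0, -0.015, 0]
    - [-0.024, 0, -0.015, 0]
    - [-0.023, 0, -0.015, 0]
    - [0, 0.04, 0, 0]

```text
time: 7.7
tool_pos: [439.9, -212.5, 74.7]
tcp_rot: [-1.564, -0.002, -1.842]
contact_force: [0.1, -1.0, -0.8]
grip_width: 0.0
```

Request:
arm_command:
  deltas:
    - [0, 0.04, 0, 0]
    - [0, 0.015, 0, 0]
    - [0, 0.004, 0, 0]
    - [0, 0, 0, 0]
    - [0, 0, 0, 0]

```text
time: 8.2
tool_pos: [438.8, -214.5, 13.5]
tcp_rot: [-1.569, -0.001, -1.845]
contact_force: [-0.5, -0.2, -0.1]
grip_width: 0.7
```

Request:
arm_command:
  deltas:
    - [0, 0.001, 0, 0]
    - [0, 0.001, 0, 0]
    - [0, 0.001, 0, 0]
    - [0, 0, 0, 0]

```text
time: 8.6
tool_pos: [438.2, -214.4, 9.9]
tcp_rot: [-1.57, -0.0, -1.846]
contact_force: [1.4, 0.1, 0.5]
grip_width: 0.1
```

```bash
python3 f.py w5.png; python3 -c "
from h import *
c=vision.capture('side'); u,v=proj(c,[480,-205,5])[0].astype(int); print(u,v); save(c,'s2.png',(u-70,v-70,u+70,v+50),5)"
```

```text
tcp rel (-60.1, -156.4) [ 438.2 -214.4    9.9] [1.4 0.1 0.5] 0.07336952955801414 8.6
0.97 centre (-14.7, -123.1) [64.2 37.3] 77.1 [(-31.6, -156.2), (5.7, -154.1), (2.2, -90.1), (-35.0, -92.1)]
0.95 centre (88.4, -203.1) [22.6 15.4] 73.6 [(80.6, -214.3), (96.0, -214.5), (96.2, -191.9), (80.8, -191.8)]
351 228
```

View pics/s2.png

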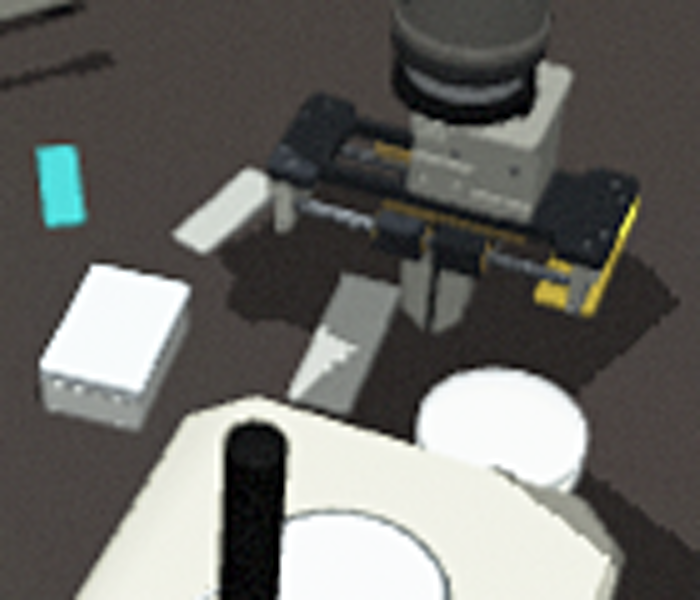

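The side view shows the closed fingertips down beside the wedge near table level. Now I'll push towards +x and check.

Request:
arm_command:
  deltas:
    - [0, 0, 0.006, 0]
    - [0, 0, 0.006, 0]
    - [0, 0, 0.006, 0]
    - [0, 0, 0.004, 0]
    - [0, 0, 0, 0]

```text
time: 9.25
tool_pos: [460.0, -220.5, 9.7]
tcp_rot: [-1.57, -0.0, -1.845]
contact_force: [-0.3, 0.4, 0.1]
grip_width: 0.6
```

```bash
python3 f.py w6.png
```

```text
tcp rel (-37.4, -156.3) [ 460.  -220.5    9.7] [-0.3  0.4  0.1] 0.6460697718697642 9.25
0.81 centre (98.3, -203.3) [22.7 33.9] 72.5 [(81.1, -214.2), (115.0, -215.0), (115.6, -192.4), (81.7, -191.5)]
0.56 centre (-15.0, -122.7) [62.7 36. ] 77.1 [(-31.3, -154.9), (4.6, -153.0), (1.2, -90.4), (-34.7, -92.4)]
```

Request:
arm_command:
  deltas:
    - [0, 0, 0.005, 0]
    - [0, 0, 0.005, 0]
    - [0, 0, 0, 0]

```text
time: 9.65
tool_pos: [469.8, -223.4, 9.9]
tcp_rot: [-1.57, -0.0, -1.846]
contact_force: [0.6, -0.0, 0.4]
grip_width: 0.3
```

```bash
python3 f.py w7.png
```

```text
tcp rel (-27.2, -156.4) [ 469.8 -223.4    9.9] [ 0.6 -0.   0.4] 0.3465718684193518 9.65
0.97 centre (98.5, -203.2) [23.9 34.6] 72.7 [(80.9, -214.8), (115.5, -215.6), (116.0, -191.7), (81.5, -190.9)]
0.67 centre (-14.8, -123.5) [65.1 36. ] 76.6 [(-31.3, -156.8), (4.7, -155.2), (1.8, -90.2), (-34.2, -91.8)]
0.61 centre (-93.0, -23.4) [ 21.3 206. ] 71.8 [(-196.3, -30.1), (9.5, -37.9), (10.3, -16.6), (-195.5, -8.8)]
```

View pics/w7.png

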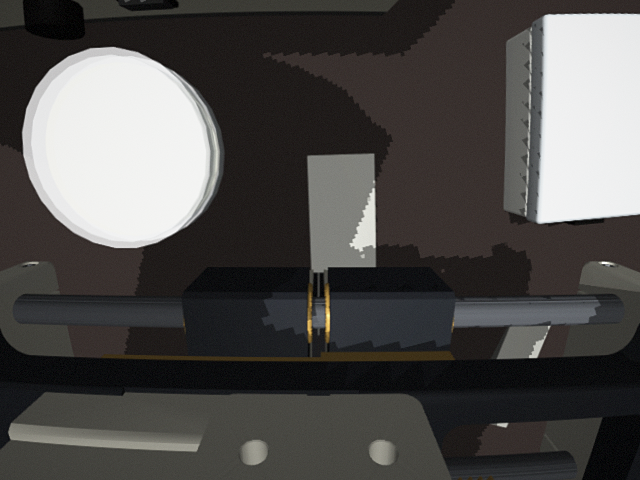

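The wedge tip shows at columns 307–375 with the fingers at 320, so they overlap sideways and yet nothing has moved. I'll check the true finger height from the side view and the wedge position from the top.

```bash
python3 -c "
from h import *
c=vision.capture('side')
for z in (0,5,10,15,20,30): print(z,ray(c,281+435/5,158+330/5,z).round(0))
o=bot.get_obs();print(proj(c,[o['tool_pos']-[0,0,8]])[0], o['contact_force'])
u,v=351,228; A=c['img'][v-45:v+30,u-50:u+50]
t=vision.capture('top'); B=t['img'][260:335,380:480]
i=np.hstack([cv2.resize(A,None,fx=4,fy=4,interpolation=2),cv2.resize(B,None,fx=4,fy=4,interpolation=2)]); cv2.imwrite('pics/st.png',i[:,:,::-1])
for d in vision.find_in(t,'wedge')[:4]: print(world(t,d['xyz']).round(0))
"
```

```text
0 [ 434. -236.   -0.]
5 [ 434. -230.    5.]
10 [ 435. -225.   10.]
15 [ 435. -219.   15.]
20 [ 435. -214.   20.]
30 [ 435. -203.   30.]
[356.01317051 225.38727843] [-0.72737406 -0.35136723 -0.55833486]
[ 569. -323.    7.]
[ 677. -334.    3.]
[ 491. -183.    6.]
[ 340. -355.   15.]
```

View pics/st.png

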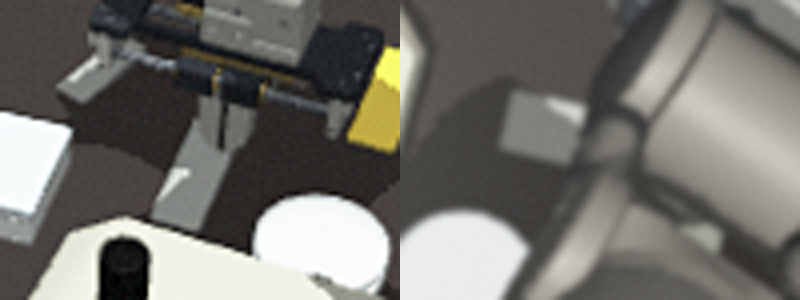

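The side view suggests the real fingertips float roughly 15–20 mm higher than the pose implies. That explains why they passed over the wedge. I'll go back to clear table and feel downward.

Request:
arm_command:
  deltas:
    - [0, 0, -0.011, 0]
    - [0, 0, -0.011, 0]
    - [0, 0, -0.011, 0]
    - [0, 0, 0, 0]

```text
time: 10.3
tool_pos: [435.7, -213.4, 9.6]
tcp_rot: [-1.572, 0.0, -1.846]
contact_force: [-0.5, -0.3, -0.6]
grip_width: 0.7
```

Request:
arm_command:
  deltas:
    - [0, 0.001, 0, 0]
    - [0, 0.001, 0, 0]
    - [0, 0.001, 0, 0]
    - [0, 0, 0, 0]

```text
time: 10.7
tool_pos: [437.3, -214.1, 6.5]
tcp_rot: [-1.571, -0.0, -1.846]
contact_force: [0.3, -0.4, -0.0]
grip_width: 0.4
```

Request:
arm_command:
  deltas:
    - [0, 0.001, 0, 0]
    - [0, 0.001, 0, 0]
    - [0, 0.001, 0, 0]
    - [0, 0, 0, 0]

```text
time: 11.1
tool_pos: [437.1, -214.0, 3.5]
tcp_rot: [-1.571, 0.0, -1.846]
contact_force: [-0.2, -0.4, -0.3]
grip_width: 0.6
```

At z = 3.5 there is still no contact, so the offset is confirmed. Continuing down.

Request:
arm_command:
  deltas:
    - [0, 0.001, 0, 0]
    - [0, 0.001, 0, 0]
    - [0, 0.001, 0, 0]
    - [0, 0, 0, 0]

```text
time: 11.5
tool_pos: [437.1, -214.0, 0.6]
tcp_rot: [-1.571, -0.0, -1.846]
contact_force: [0.1, 0.8, -0.4]
grip_width: 0.2
```

Request:
arm_command:
  deltas:
    - [0, 0.001, 0, 0]
    - [0, 0.001, 0, 0]
    - [0, 0.001, 0, 0]
    - [0, 0, 0, 0]

```text
time: 11.9
tool_pos: [437.1, -214.0, -2.4]
tcp_rot: [-1.571, 0.0, -1.846]
contact_force: [-0.6, 0.1, 0.8]
grip_width: 0.3
```

Request:
arm_command:
  deltas:
    - [0, 0.001, 0, 0]
    - [0, 0.001, 0, 0]
    - [0, 0.001, 0, 0]
    - [0, 0, 0, 0]

```text
time: 12.3
tool_pos: [437.1, -214.0, -5.4]
tcp_rot: [-1.571, 0.0, -1.846]
contact_force: [1.0, 0.6, 0.4]
grip_width: 0.6
```

Request:
arm_command:
  deltas:
    - [0, 0.001, 0, 0]
    - [0, 0.001, 0, 0]
    - [0, 0, 0, 0]

```text
time: 12.6
tool_pos: [437.1, -214.0, -7.4]
tcp_rot: [-1.571, 0.0, -1.846]
contact_force: [0.1, -0.0, -0.5]
grip_width: 0.5
```

Request:
arm_command:
  deltas:
    - [0, 0.001, 0, 0]
    - [0, 0.001, 0, 0]
    - [0, 0, 0, 0]

```text
time: 12.9
tool_pos: [437.1, -214.0, -9.4]
tcp_rot: [-1.571, -0.0, -1.846]
contact_force: [0.4, -0.9, -0.2]
grip_width: 0.3
```

Request:
arm_command:
  deltas:
    - [0, 0.001, 0, 0]
    - [0, 0.001, 0, 0]
    - [0, 0, 0, 0]

```text
time: 13.2
tool_pos: [437.1, -214.0, -11.4]
tcp_rot: [-1.571, 0.0, -1.846]
contact_force: [-0.5, 0.0, -0.3]
grip_width: 0.6
```

Request:
arm_command:
  deltas:
    - [0, 0.001, 0, 0]
    - [0, 0.001, 0, 0]
    - [0, 0, 0, 0]

```text
time: 13.5
tool_pos: [437.1, -214.0, -13.4]
tcp_rot: [-1.571, -0.0, -1.846]
contact_force: [0.8, 0.4, 0.4]
grip_width: 0.4
```

Request:
arm_command:
  deltas:
    - [0, 0.001, 0, 0]
    - [0, 0.001, 0, 0]
    - [0, 0, 0, 0]

```text
time: 13.8
tool_pos: [437.1, -214.0, -15.4]
tcp_rot: [-1.571, -0.0, -1.846]
contact_force: [-0.4, -1.2, 0.4]
grip_width: 0.5
```

Request:
arm_command:
  deltas:
    - [0, 0.001, 0, 0]
    - [0, 0.001, 0, 0]
    - [0, 0, 0, 0]

```text
time: 14.1
tool_pos: [437.1, -214.0, -17.4]
tcp_rot: [-1.571, 0.0, -1.846]
contact_force: [-0.1, 0.2, -0.3]
grip_width: 0.4
```

```bash
python3 -c "
from h import *
o=bot.get_obs(); print(o['tau'].round(2),o['moment'].round(2),o['joint_positions'].round(3))
c=vision.capture('side'); u,v=351,228; save(c,'s3.png',(u-50,v-50,u+50,v+40),7)
for z in (0,5,10,20): print(z,proj(c,[437.1,-214,z])[0].round(1))"; python3 f.py w8.png
```

```text
[-1.000e-02 -4.471e+01 -1.411e+01  4.000e-02  3.000e-02  0.000e+00] [-0.05 -0.05 -0.03] [-0.613  0.583  1.88  -0.     0.678 -0.338]
0 [366.6 228.9]
5 [366.8 227.7]
10 [366.9 226.5]
20 [367.2 223.9]
tcp rel (-61.2, -156.3) [ 437.1 -214.   -17.3] [-0.1  0.  -0.3] 0.5658965584886957 14.15
0.57 centre (-15.4, -124.1) [67.6 38.1] 78.2 [(-31.9, -159.2), (6.0, -156.4), (1.1, -88.9), (-36.9, -91.7)]
0.56 centre (70.1, -247.1) [14.1  4.6] 67.5 [(67.0, -253.9), (71.6, -254.4), (73.2, -240.4), (68.6, -239.9)]
```

View pics/s3.png

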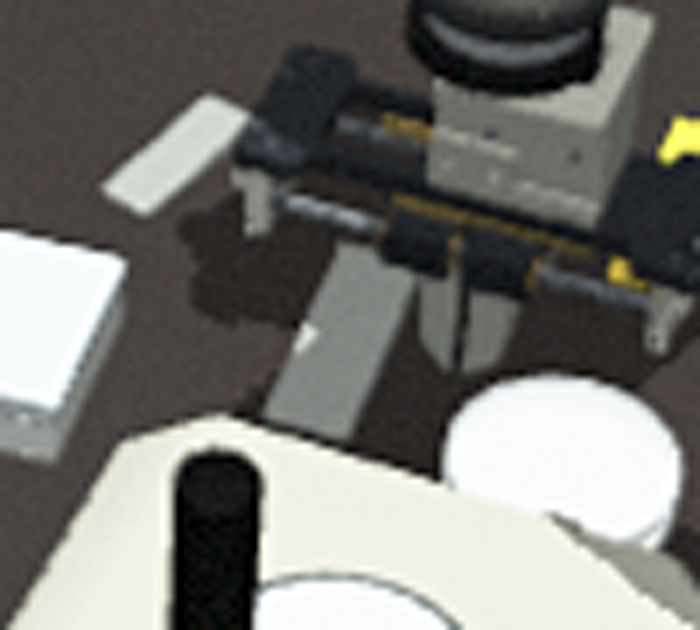

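Crop row 372 puts the fingertip at about table level (within 3 mm), with the TCP reading at −17 mm. I'll raise 2 mm and push sideways.

Request:
arm_command:
  deltas:
    - [0, -0.002, 0.006, 0]
    - [0, 0, 0.006, 0]
    - [0, 0, 0.005, 0]
    - [0, 0, 0.005, 0]
    - [0, 0, 0.004, 0]

```text
time: 14.75
tool_pos: [462.5, -221.2, -15.4]
tcp_rot: [-1.571, -0.0, -1.845]
contact_force: [-1.7, -0.4, 0.6]
grip_width: 0.5
```

```bash
python3 f.py w9.png
```

```text
tcp rel (-34.8, -156.2) [ 462.5 -221.2  -15.4] [-1.7 -0.4  0.6] 0.5312837460410931 14.75
0.89 centre (-12.1, -118.2) [56.3 36.5] 79.8 [(-27.4, -148.0), (8.9, -144.3), (3.2, -88.3), (-33.1, -92.1)]
0.85 centre (84.5, -253.3) [25.1 32.3] 72.6 [(68.1, -265.4), (100.4, -266.2), (101.0, -241.1), (68.7, -240.3)]
```

The wedge now moves but also turns slightly. I'll shift the contact 12 mm toward the thin end and push on.

Request:
arm_command:
  deltas:
    - [0, 0, -0.008, 0]
    - [-0.012, 0.001, 0, 0]
    - [0, 0, 0.006, 0]
    - [0, 0, 0.005, 0]
    - [0, 0, 0.004, 0]

```text
time: 15.35
tool_pos: [473.0, -211.7, -16.2]
tcp_rot: [-1.57, -0.0, -1.845]
contact_force: [-1.2, 0.1, 0.7]
grip_width: 0.1
```

```bash
python3 f.py w10.png
```

```text
tcp rel (-27.4, -144.2) [ 473.  -211.7  -16.2] [-1.2  0.1  0.7] 0.07989664315641216 15.35
0.91 centre (-6.0, -112.3) [44.4 35.9] 81.5 [(-20.9, -136.6), (14.7, -131.9), (8.9, -87.9), (-26.6, -92.6)]
0.55 centre (88.1, -240.4) [24.8 38.2] 72.7 [(68.7, -252.4), (106.9, -253.2), (107.5, -228.4), (69.2, -227.5)]
```

COM is now at x≈−1 but the wedge is tilted about 7°. I'll push its back end with a slightly opened pair of fingers to square it up.

Request:
arm_command:
  deltas:
    - [0, 0, -0.015, 0]
    - [0, -0.04, 0, 0]
    - [0.04, -0.02, 0.014, 0]
    - [0.042, 0, 0.014, 0]
    - [0, 0, 0.014, 0]
  claw: 211

```text
time: 15.95
tool_pos: [476.0, -303.1, 45.1]
tcp_rot: [-1.567, -0.003, -1.85]
contact_force: [0.5, 0.6, -0.4]
grip_width: 15.8
```

Request:
arm_command:
  deltas:
    - [0, 0, 0, 0]
    - [0, 0.03, 0, 0]
    - [0, 0.022, 0, 0]
    - [0, 0.005, 0, 0]
    - [0, 0, 0, 0]

```text
time: 16.45
tool_pos: [475.2, -296.6, -14.0]
tcp_rot: [-1.573, 0.001, -1.845]
contact_force: [0.6, -0.4, 0.5]
grip_width: 16.0
```

```bash
python3 f.py w11.png
```

```text
tcp rel (-1.9, -225.2) [ 475.2 -296.6  -14. ] [ 0.6 -0.4  0.5] 15.968231955251127 16.45
0.85 centre (-1.5, -142.6) [99.3 38.3] 81.4 [(-14.0, -194.3), (23.9, -189.3), (11.1, -90.9), (-26.8, -95.9)]
0.78 centre (98.5, -209.9) [44.2 30. ] 57.9 [(78.0, -227.0), (106.8, -235.3), (119.1, -192.8), (90.3, -184.5)]
0.68 centre (-118.5, -258.4) [19.7 39.5] 74.3 [(-138.2, -268.4), (-98.7, -268.1), (-98.8, -248.5), (-138.3, -248.7)]
```

Request:
arm_command:
  deltas:
    - [-0.01, 0, 0, 0]
    - [-0.008, 0, 0, 0]
    - [-0.008, 0, 0, 0]
    - [-0.008, 0, 0, 0]
    - [-0.008, 0, 0, 0]

```text
time: 17.05
tool_pos: [487.7, -256.6, -13.1]
tcp_rot: [-1.57, -0.0, -1.845]
contact_force: [-0.2, -1.6, 0.5]
grip_width: 16.0
```

```bash
python3 f.py w12.png
```

```text
tcp rel (-0.9, -183.3) [ 487.7 -256.6  -13.1] [-0.2 -1.6  0.5] 15.953966449753526 17.05
0.88 centre (100.2, -216.2) [19.5 25.9] 74.4 [(87.4, -226.0), (113.3, -225.8), (113.1, -206.3), (87.2, -206.5)]
0.73 centre (4.3, -125.3) [102.5  37.9] 74.6 [(-14.1, -176.7), (23.8, -176.4), (22.7, -73.9), (-15.2, -74.2)]
```

Squared up: 74.6° and 4 mm lateral offset, so it will cover the foot. Pushing on.

Request:
arm_command:
  deltas:
    - [-0.008, 0, 0, 0]
    - [-0.008, 0, 0, 0]
    - [-0.008, 0, 0, 0]
    - [-0.008, 0, 0, 0]
    - [-0.008, 0, 0, 0]

```text
time: 17.65
tool_pos: [498.4, -218.1, -13.2]
tcp_rot: [-1.571, -0.0, -1.846]
contact_force: [-0.4, -0.9, 1.1]
grip_width: 16.3
```

Request:
arm_command:
  deltas:
    - [-0.006, 0, 0, 0]
    - [-0.006, 0, 0, 0]
    - [-0.006, 0, 0, 0]
    - [-0.004, 0, 0, 0]
    - [0, 0, 0, 0]

```text
time: 18.15
tool_pos: [504.2, -197.0, -13.4]
tcp_rot: [-1.571, 0.0, -1.845]
contact_force: [-0.8, 0.1, -0.1]
grip_width: 15.6
```

```bash
python3 f.py w13.png
```

```text
tcp rel (-1.5, -121.5) [ 504.2 -197.   -13.4] [-0.8  0.1 -0.1] 15.563953120784873 18.15
0.95 centre (3.7, -63.2) [101.7  37.7] 74.8 [(-14.4, -114.3), (23.2, -113.7), (21.8, -12.1), (-15.9, -12.6)]
0.67 centre (99.6, -220.2) [23.9 25.4] 74.2 [(86.9, -232.2), (112.4, -232.1), (112.3, -208.2), (86.9, -208.3)]
```

Request:
arm_command:
  deltas:
    - [-0.003, 0, 0, 0]
    - [-0.003, 0, 0, 0]
    - [-0.003, 0, 0, 0]
    - [-0.002, 0, 0, 0]
    - [0, 0, 0, 0]

```text
time: 18.75
tool_pos: [507.2, -186.7, -13.3]
tcp_rot: [-1.571, 0.0, -1.845]
contact_force: [0.6, 0.5, 0.0]
grip_width: 15.6
```

Request:
arm_command:
  deltas:
    - [-0.002, 0, 0, 0]
    - [-0.001, 0, 0, 0]
    - [-0.001, 0, 0, 0]
    - [0, 0, 0, 0]

```text
time: 19.15
tool_pos: [508.3, -183.1, -13.3]
tcp_rot: [-1.571, -0.0, -1.846]
contact_force: [-0.2, -0.9, 0.0]
grip_width: 15.8
```

Request:
arm_command:
  deltas:
    - [-0.001, 0, 0, 0]
    - [-0.001, 0, 0, 0]
    - [-0.001, 0, 0, 0]
    - [0, 0, 0, 0]

```text
time: 19.55
tool_pos: [509.1, -180.8, -13.2]
tcp_rot: [-1.57, -0.001, -1.846]
contact_force: [-1.2, -4.3, 0.0]
grip_width: 15.8
```

The push has risen to 4.5 N, so the wedge has met the foot. Now fine steps.

Request:
arm_command:
  deltas:
    - [-0.0005, 0, 0, 0]
    - [0, 0, 0, 0]
    - [0, 0, 0, 0]

```text
time: 19.85
tool_pos: [509.3, -180.4, -13.2]
tcp_rot: [-1.57, -0.001, -1.846]
contact_force: [-1.6, -5.9, -0.3]
grip_width: 15.9
```

Request:
arm_command:
  deltas:
    - [-0.0005, 0, 0, 0]
    - [0, 0, 0, 0]
    - [0, 0, 0, 0]

```text
time: 20.15
tool_pos: [509.3, -180.2, -13.2]
tcp_rot: [-1.57, -0.001, -1.846]
contact_force: [-1.8, -6.1, -0.1]
grip_width: 15.9
```

Push is 6.3 N, so it's seated. I'll back off, lift and go over to the corner with closed fingers.

Request:
arm_command:
  deltas:
    - [0.005, 0, 0, 0]
    - [0.02, 0, 0, 0]
    - [0.01, -0.04, 0, 0]
    - [0, -0.045, 0, 0]
    - [0, -0.045, 0, 0]
  claw: 211

```text
time: 20.65
tool_pos: [499.2, -212.7, 117.8]
tcp_rot: [-1.572, 0.001, -1.846]
contact_force: [0.8, -0.5, 0.3]
grip_width: 15.9
```

```bash
python3 f.py w14.png
```

```text
tcp rel (-1.9, -138.0) [ 499.2 -212.7  117.8] [ 0.8 -0.5  0.3] 15.921429932872003 20.65
0.96 centre (190.6, -189.3) [25.7 34.6] 13.7 [(170.9, -180.6), (188.0, -210.7), (210.4, -197.9), (193.2, -167.9)]
0.56 centre (3.4, -53.1) [86.3 37.7] 74.3 [(-15.2, -96.3), (22.5, -96.1), (22.1, -9.8), (-15.7, -10.0)]
```

Request:
arm_command:
  deltas:
    - [-0.035, 0, 0, 0]
    - [-0.035, 0, 0, 0]
    - [-0.035, 0, 0, 0]
    - [-0.035, 0, 0, 0]
    - [0, 0, 0, 0]
  claw: 255

```text
time: 21.25
tool_pos: [538.0, -74.2, 116.0]
tcp_rot: [-1.572, 0.002, -1.842]
contact_force: [-0.3, 0.6, 0.1]
grip_width: 0.5
```

```bash
python3 f.py w15.png
```

```text
tcp rel (-2.8, 5.9) [538.  -74.2 116. ] [-0.3  0.6  0.1] 0.5420137715667599 21.25
0.6 centre (208.8, -218.6) [25.4 47.9] 14.2 [(185.8, -204.3), (209.9, -245.7), (231.8, -232.9), (207.7, -191.5)]
```

Request:
arm_command:
  deltas:
    - [0, 0.02, 0, 0]
    - [0, 0.014, 0, 0]
    - [0, 0.002, 0, 0]
    - [0, 0, 0, 0]

```text
time: 21.75
tool_pos: [537.4, -79.1, 80.4]
tcp_rot: [-1.572, -0.0, -1.847]
contact_force: [-0.4, 0.6, -0.9]
grip_width: 0.7
```

Request:
arm_command:
  deltas:
    - [0, 0.002, 0, 0]
    - [0, 0.002, 0, 0]
    - [0, 0.001, 0, 0]
    - [0, 0.001, 0, 0]
    - [0, 0, 0, 0]

```text
time: 22.25
tool_pos: [537.8, -78.2, 74.7]
tcp_rot: [-1.571, -0.0, -1.846]
contact_force: [0.0, 0.8, 0.5]
grip_width: 0.1
```

Request:
arm_command:
  deltas:
    - [0, 0.002, 0, 0]
    - [0, 0.002, 0, 0]
    - [0, 0.002, 0, 0]
    - [0, 0.001, 0, 0]
    - [0, 0, 0, 0]

```text
time: 22.75
tool_pos: [537.7, -78.2, 67.5]
tcp_rot: [-1.571, -0.0, -1.846]
contact_force: [-0.1, -0.5, 0.0]
grip_width: 0.6
```

Request:
arm_command:
  deltas:
    - [0, 0.002, 0, 0]
    - [0, 0.002, 0, 0]
    - [0, 0.002, 0, 0]
    - [0, 0.001, 0, 0]
    - [0, 0, 0, 0]

```text
time: 23.25
tool_pos: [537.7, -78.2, 60.5]
tcp_rot: [-1.571, -0.0, -1.846]
contact_force: [0.6, -0.0, 0.6]
grip_width: 0.2
```

Request:
arm_command:
  deltas:
    - [0, 0.001, 0, 0]
    - [0, 0.001, 0, 0]
    - [0, 0.001, 0, 0]
    - [0, 0, 0, 0]

```text
time: 23.65
tool_pos: [537.7, -78.3, 57.6]
tcp_rot: [-1.571, -0.0, -1.846]
contact_force: [-0.2, -0.2, 0.1]
grip_width: 0.5
```

Request:
arm_command:
  deltas:
    - [0, 0.001, 0, 0]
    - [0, 0.001, 0, 0]
    - [0, 0, 0, 0]

```text
time: 23.95
tool_pos: [537.7, -78.2, 55.5]
tcp_rot: [-1.571, -0.0, -1.846]
contact_force: [-0.3, -0.5, 0.8]
grip_width: 0.6
```

Request:
arm_command:
  deltas:
    - [0, 0.001, 0, 0]
    - [0, 0.001, 0, 0]
    - [0, 0, 0, 0]

```text
time: 24.25
tool_pos: [537.7, -78.3, 53.5]
tcp_rot: [-1.571, -0.0, -1.846]
contact_force: [0.3, 0.4, -0.0]
grip_width: 0.4
```

Request:
arm_command:
  deltas:
    - [0, 0.001, 0, 0]
    - [0, 0.001, 0, 0]
    - [0, 0, 0, 0]

```text
time: 24.55
tool_pos: [537.7, -78.3, 51.6]
tcp_rot: [-1.571, -0.0, -1.846]
contact_force: [-0.0, -0.4, -0.1]
grip_width: 0.4
```

Request:
arm_command:
  deltas:
    - [0, 0.001, 0, 0]
    - [0, 0, 0, 0]

```text
time: 24.75
tool_pos: [537.7, -78.3, 50.6]
tcp_rot: [-1.571, -0.0, -1.846]
contact_force: [0.2, 0.1, -0.3]
grip_width: 0.2
```

Request:
arm_command:
  deltas:
    - [0, 0.001, 0, 0]
    - [0, 0.001, 0, 0]
    - [0, 0, 0, 0]

```text
time: 25.05
tool_pos: [537.7, -78.2, 48.5]
tcp_rot: [-1.571, -0.0, -1.846]
contact_force: [-0.7, -0.1, 0.0]
grip_width: 0.6
```

Request:
arm_command:
  deltas:
    - [0, 0.001, 0, 0]
    - [0, 0.001, 0, 0]
    - [0, 0, 0, 0]

```text
time: 25.35
tool_pos: [537.7, -78.3, 46.5]
tcp_rot: [-1.571, -0.0, -1.846]
contact_force: [-0.0, 1.0, -0.6]
grip_width: 0.3
```

Request:
arm_command:
  deltas:
    - [0, 0.001, 0, 0]
    - [0, 0, 0, 0]

```text
time: 25.55
tool_pos: [537.9, -78.3, 46.2]
tcp_rot: [-1.57, -0.0, -1.846]
contact_force: [-0.6, 0.6, 4.2]
grip_width: 0.5
```

Contact at the corner with 4.2 N. Pressing a little more and holding.

Request:
arm_command:
  deltas:
    - [0, 0.0007, 0, 0]
    - [0, 0, 0, 0]
    - [0, 0, 0, 0]
    - [0, 0, 0, 0]

```text
time: 25.95
tool_pos: [537.9, -78.3, 46.1]
tcp_rot: [-1.57, -0.0, -1.846]
contact_force: [-2.7, 1.3, 9.1]
grip_width: 0.5
```

It holds 9.1 N without giving (46.2 → 46.1 mm). I'll hold briefly, then lift away and check.

Request:
arm_command:
  deltas:
    - [0, 0, 0, 0]
    - [0, 0, 0, 0]
    - [0, 0, 0, 0]

```text
time: 26.25
tool_pos: [537.9, -78.3, 46.1]
tcp_rot: [-1.57, -0.0, -1.846]
contact_force: [-3.1, 0.4, 9.5]
grip_width: 0.4
```

Request:
arm_command:
  deltas:
    - [0, -0.003, 0, 0]
    - [0, -0.02, 0, 0]
    - [0, -0.04, 0, 0]
    - [0.035, -0.03, 0, 0]
    - [0.035, 0, 0, 0]

```text
time: 26.75
tool_pos: [521.3, -146.8, 142.4]
tcp_rot: [-1.562, -0.001, -1.843]
contact_force: [1.0, 0.5, -0.3]
grip_width: 0.6
```

Request:
arm_command:
  deltas:
    - [0.04, -0.03, 0, 0]
    - [0.04, -0.03, 0, 0]
    - [0.02, 0, 0, 0]
    - [0, 0, 0, 0]
    - [0, 0, 0, 0]

```text
time: 27.25
tool_pos: [491.3, -241.6, 197.5]
tcp_rot: [-1.572, 0.001, -1.847]
contact_force: [0.8, -0.9, -0.1]
grip_width: 0.6
```

```bash
python3 f.py w16.png; python3 - <<'E'
from h import *
o,c=wrist()
t=vision.capture('side'); u,v=351,240
A=cv2.resize(c['img'][0:300,120:520],None,fx=1,fy=1); B=cv2.resize(t['img'][v-50:v+70,u-80:u+80],(400,300),interpolation=2)
cv2.imwrite('pics/end.png',np.hstack([A,B])[:,:,::-1])
for n in ("base","dishes","slide_box","cup"):
    for d in vision.find_in(t,n)[:1]: print(n,world(t,d['xyz']).round(0))
E
```

```text
tcp rel (-1.5, -167.9) [ 491.3 -241.6  197.5] [ 0.8 -0.9 -0.1] 0.6046636320120962 27.25
0.9 centre (199.9, -205.2) [25.9 71.2] 17.3 [(169.6, -182.5), (208.6, -242.0), (230.3, -227.8), (191.2, -168.3)]
0.78 centre (99.2, -209.7) [44.  29.2] 57.1 [(78.8, -226.5), (106.8, -235.0), (119.6, -192.9), (91.7, -184.4)]
base [484. 113.  67.]
dishes [ 396. -133.   31.]
slide_box [ 617. -164.   31.]
cup [624. 372.  70.]
```

View pics/end.png

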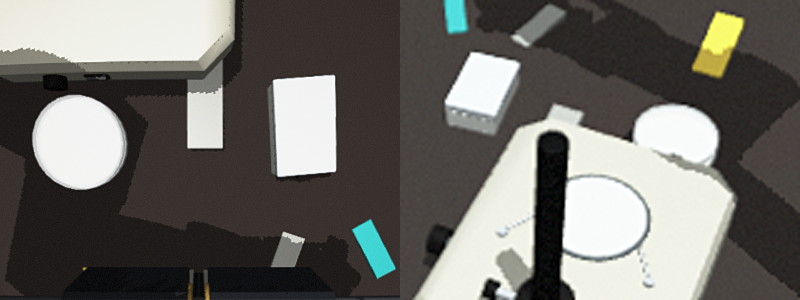

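```bash
python3 -c "
from plant import job; print(job.close_job())"
```

```text
the job is handed in; nothing more can be done
None
```

I slid the larger grey wedge thin end first under the worn far front foot until the push rose to about 6.3 N. I then pressed the top of that corner with closed fingertips at about 9 N for roughly 0.7 s. It did not give: the reading moved 0.1 mm. I lifted clear and handed the job in; no verdict was reported.

**Last checks:**
- **Wedge:** it lies straight under the corner. The tip is about 4 mm past the foot's centre and about 3 mm off to the side, by calculation from the pictures.
- **Base:** it had shifted 2–4 mm at most, which is within the detection error.
- **Bystanders:** the dishes, slide box and cup had not moved by measurement. I did not measure the bottle and forceps again, but the arm never went near them.
- **Not measured directly:** I did not measure the base's tilt, and I have only the wrist force reading, not the wedge's contact force on the foot.

**What disagreed:**
- **Fingertip height:** the fingertips sat about 28 mm higher than the TCP reading implies. Contact with the 66 mm high top came at a reading of 46 mm instead of 74 mm.
- **Effect on moving the wedge:** because of this, my first sideways pushes passed over the wedge. I found the true height from the side camera and by feeling downward.
- **Open risk for step 2:** taken literally, that reading puts the grasp point at 57 mm, under the 60 mm limit. The visible finger length suggests the reading is off and the true height is about 85 mm, but I could not confirm that.

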